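# Clear the locating ring

## Robot

A 6-joint arm with a two-finger parallel gripper is mounted at the origin on a cart in front of the work surface, level with it; the furniture and walls round the work are solid. World frame = base frame: x ahead of the robot, y to its left, z up, the work surface at z = 0. Lengths are in m, angles in rad, forces in N, time in s.
With the tool pointing down it reaches from about 0.3 to 1 m from the base axis. Payload 5.1 kg.
Tool frame: the origin (TCP) lies on the centre line of the jaws, within the pads' length; the fingertips stand manip.tcp_to_tips ahead of it and the grasp point (between the pads) lies 5 mm behind it (manip.tcp_to_tips is the distance from the TCP to the fingertips, in m); z points along the fingers, y is the line along which they close (so a half turn about z gives the same grasp; the last joint's range is limited). The gripper opens to 95 mm and grips with 3 to 60 N. Pads are 20 mm wide; open, the fingers measure 119 mm over their backs; the gripper's body (75 mm by 180 mm) begins 59 mm behind the grasp point.
Start: joints at [1.031, 0.124, 1.65, -0, 1.367, -0.083], TCP at [0.287, 0.583, 0.229] pointing down, gripper open.
Joint ranges: [-2.61, 2.61], [-1.02, 2.33], [0.03, 2.71], [-1.35, 4.49], [0.32, 2.68], [-2.91, 2.91]. Speed limits (rad/s): [2.57, 2.57, 3.14, 3.14, 3.14, 3.14].

## Interface

Orientations are given as a unit quaternion [w, x, y, z].
In Python, from rig import manip, vision gives the robot as it stands.
- The arm moves only by the shell command python3 -m jog 'ROWS' [FORCE]. ROWS is JSON, a list of rows, each a list of 3 entries, a list of its own where there are three numbers: the opening in per cent of the stroke, from 0 (shut) to 100 (fully open), then the shift along the tool's x, y, z in mm, then the turn, a rotation vector about the tool's x, y, z in degrees. In form: [[gripper, [x, y, z], [rx, ry, rz]], ...]. A call has 1 to 12 rows; each row is the pose to reach, as a shift and turn from the pose commanded when the call began, along the tool's axes at that moment; what a row does not reach only later rows make up. A row lasts 1/12 s, in which the tool goes at most 41.7 mm and 7.16 degrees, less where a joint would pass 70% of its speed; a pose out of reach is approached as far as the arm can. A call with a gripper value outside its range is refused whole. The fingers move at their own pace and stop on an object; FORCE is the grip in N (left out, the last holds). Time passes only in rows, so rows that repeat a pose let the fingers close. It gives the time, the measured TCP pose, the force, the opening and the grip force at its end, in the units of the state.
- manip.observe(): the state, without advancing time (a new reading comes with each control period).
- vision.grab_frame(name): name is "scene" or "top"; returns (picture, depth): 384x512x3 uint8, red, green, blue; 384x512 float32, m along the optical axis (not along the pixel's ray), 0 where there is no reading.
- vision.camera_params(name): a dict with "fx", "fy", "cx", "cy" (pixels), "rvec" (rotation vector, rad) and "tvec" (3), from world to camera coordinates, as OpenCV has them. Camera axes: x right, y down, z forward; pixel columns grow to the right and rows downward; lengths in m; the calibration is good to about 2 mm. A picture is of the moment at which its call begins. camera_params takes no time and is no camera call.
- manip.sign_off(): hands the job in; it is judged then, once.
The state is a dict: "t": time; "qpos": joint angles; "qd": joint speeds; "tau": joint torques, N m; "position": TCP position; "tool_rot": TCP orientation; "contact_force": force on the tool from outside, world axes, zero at the start; "torque": the same for the moment, N m; "finger_gap": finger opening in m; "grip_force": force on a finger pad.
Only numpy, scipy, OpenCV 4.12 (cv2) and the standard library are available. Lean on these libraries where they do the work, as an engineer would, in place of code of your own. Each camera call takes 0.05 s, during which the arm holds its last target. There are 200 camera calls.

## Task

The round metal locating ring on the bench has to be free for the next sample dish, but something has been left standing in it: today either the white lens case or the small capped vial. Take whichever one stands in the ring and stand it upright in the shallow open tray. Leave the other one where it is.

Things in the scene. Friction and masses are not known exactly. Their poses are not given: they have to be found in the camera images.
- ring: Flat aluminium ring fixed to the bench, open at the bottom so that what stands in it stands on the bench itself: outer diameter 80 mm, opening 68 mm, 7 mm high, with three small screw ears that reach 53 mm from the centre. Origin: centre of the ring at bench height, z up. It may lie on either side of the robot's middle. At the start one of the two loose things stands inside it, up to 10 mm off its centre; the other stands on the bench 110 to 135 mm from it, in any direction.
- tray: Shallow open grey plastic tray fixed to the bench on the other side of the robot's middle from the ring, empty: 150 mm along its x, 120 mm along its y, rim 12 mm high, walls and floor 3 mm thick. Origin: centre of its underside, at bench height, z up.
- lens_case: White plastic screw case of a lens, a plain upright cylinder 41 mm in diameter and 53 mm high, loose, about 30 g. Origin: centre of its underside, z up along its axis. In the ring at some starts, beside it at others.
- vial: Small clear whitish sample vial with a ribbed off-white cap, a slim upright cylinder 25 mm in diameter and 54 mm high (the cap is the top 11 mm), loose, about 22 g. (The two small vials at the far back of the bench beside the drawer unit are not meant.) Origin: centre of its underside, z up along its axis. In the ring at some starts, beside it at others.
Things that resemble listed ones, but are neither listed nor needed, are in the scene too. Leave any blue or orange look-alike of the tray alone.

How it is judged:
At the end, for the whole second after the job is handed in: The ring is empty. The thing that stood in it stands upright (within 10 degrees) and at rest on the floor of the tray, inside its rim; the other thing is upright within 20 mm of where it stood at the start (((x of lens_case in the frame of tray between -0.062 and 0.062 m and y of lens_case in the frame of tray between -0.048 and 0.048 m and z of lens_case in the frame of tray below 0.008 m and angle between each of lens_case, vial's own z axis and vertical below 0.17 rad and linear speed of lens_case below 0.02 m/s and distance of vial from where it was at the start of the episode below 0.02 m and horizontal distance between each of lens_case, vial and ring above 0.06 m) or (x of vial in the frame of tray between -0.062 and 0.062 m and y of vial in the frame of tray between -0.048 and 0.048 m and z of vial in the frame of tray below 0.008 m and angle between each of vial, lens_case's own z axis and vertical below 0.17 rad and linear speed of vial below 0.02 m/s and distance of lens_case from where it was at the start of the episode below 0.02 m and horizontal distance between each of vial, lens_case and ring above 0.06 m))); the robot touches nothing.
It fails at once if both the lens case and the vial have been moved more than 30 mm (distance of each of lens_case, vial from where it was at the start of the episode above 0.03 m).
It also fails if it takes over 35 s, if anything falls off the work surface, if the arm or the gripper's body presses on something with over 40 N, if the wrist force passes 120 N, or if a joint passes its speed limit or range.

## Working session

There is one attempt and no reset: what is moved stays moved. The work goes in short steps, Python scripts to look and compute and a shell command to move; the robot and the scene stay as the last step left them, time stands still between calls to the robot, and variables do not carry over. Pictures are saved under pics/ and viewed, at most 10 in all, crops included, and the job is handed in when it is done.

```bash
mkdir -p pics; cat > h.py <<'E'
import numpy as np, cv2
from rig import manip, vision
def grab(n):
    im,d=vision.grab_frame(n); np.savez(f'/tmp/{n}.npz',im=im,d=d); return im,d
def pts(n,d):
    p=vision.camera_params(n); R=cv2.Rodrigues(np.array(p['rvec'],float))[0]; t=np.array(p['tvec'],float).ravel()
    v,u=np.mgrid[:d.shape[0],:d.shape[1]]
    c=np.stack([(u-p['cx'])/p['fx']*d,(v-p['cy'])/p['fy']*d,d],-1)
    return (c-t)@R
E
python3 - <<'E'
from h import *
for n in('top','scene'):
    im,d=grab(n); cv2.imwrite(f'pics/{n}0.png',cv2.resize(im[...,::-1],(800,600)))
    p=vision.camera_params(n);R=cv2.Rodrigues(np.array(p['rvec']))[0];print(n,-R.T@np.array(p['tvec']).ravel(),R[2])
s=manip.observe();print(s,manip.tcp_to_tips)
E
```

```text
top [ 0.32778252 -0.03781505  1.13169179] [ 0.13468057  0.00212593 -0.99088679]
scene [ 0.18099221 -0.53510528  0.65469125] [ 0.32300209  0.61117823 -0.7225862 ]
{'t': 0.1, 'qpos': array([ 1.03140253e+00,  1.24415304e-01,  1.65152463e+00,  1.59390709e-05,
        1.36750068e+00, -8.26157289e-02]), 'qd': array([-0.00013802, -0.00061048, -0.00423885,  0.00253968, -0.00201987,
        0.00037152]), 'tau': array([ 1.45635448e-03, -4.18880975e+01, -3.61097145e+01,  7.76963937e-02,
        4.61976102e-02, -5.59935040e-05]), 'position': array([0.28643584, 0.58287146, 0.22753343]), 'tool_rot': array([-2.90181495e-04,  2.26410161e-01,  9.74031614e-01, -8.77265047e-04]), 'contact_force': array([-0.39955031, -0.44581796, -1.00789987]), 'torque': array([0.01048814, 0.03266041, 0.00815151]), 'grip_force': 0.0, 'finger_gap': 0.0953493291971841} 0.014
```

View pics/top0.png

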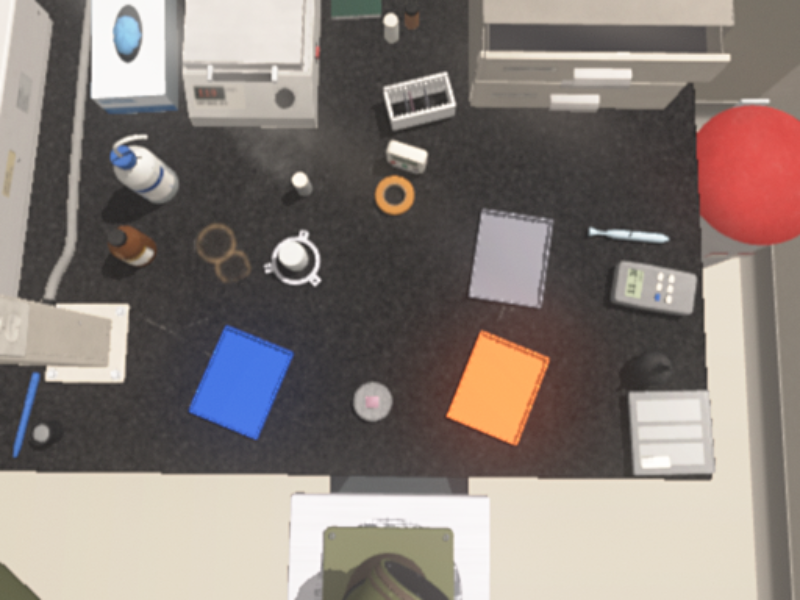

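View pics/scene0.png

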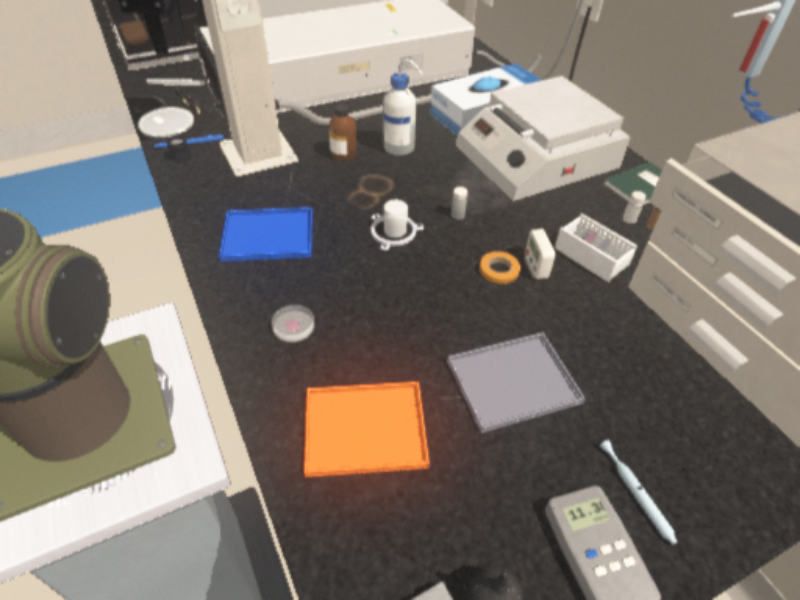

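The top view shows the ring at (295,260) with the wide white lens case standing in it. The slim vial is beside it at (301,183), and the grey tray is at (511,258). Next I'll measure the positions.

```bash
python3 - <<'E'
from h import *
z=np.load('/tmp/top.npz');im,d=z['im'],z['d'];P=pts('top',d);k=.64
def circ(u,v,r,zlo,zhi,name):
    u*=k;v*=k;r*=k
    vv,uu=np.mgrid[:384,:512];m=(np.hypot(uu-u,vv-v)<r)&(d>0)&(P[...,2]>zlo)&(P[...,2]<zhi)
    q=P[m]; (c,rad)=cv2.minEnclosingCircle(q[:,:2].astype(np.float32))
    print(name,m.sum(),'med',np.median(q,0),'mean',q.mean(0),'circ',c,rad)
circ(293,253,30,.045,.062,'case top'); circ(301,183,25,.045,.065,'vial top')
circ(295,260,35,.004,.011,'ring')
m=np.zeros((384,512),bool);m[int(195*k):int(320*k),int(455*k):int(565*k)]=1
m&=(P[...,2]>.006)&(P[...,2]<.02)&(d>0);q=P[m]
print('tray rim',m.sum(),q.mean(0),cv2.minAreaRect(q[:,:2].astype(np.float32)))
m=np.zeros((384,512),bool);m[int(195*k):int(320*k),int(455*k):int(565*k)]=1
g=im.astype(int);m&=g.min(-1)>85;q=P[m];print('tray all',m.sum(),np.median(q,0),cv2.minAreaRect(q[:,:2].astype(np.float32)))
# obstacles height near path
b=(P[...,0]>.2)&(P[...,0]<.7)&(P[...,1]<.2)&(P[...,1]>-.35)&(P[...,2]>.07);print('tall',b.sum(),P[b].mean(0) if b.any() else '')
z=np.load('/tmp/scene.npz');S=pts('scene',z['d'])
for n,(u,v) in dict(case=(395,205),vial=(459,190)).items():
    a=S[int(v*k)-25:int(v*k)+25,int(u*k)-20:int(u*k)+20].reshape(-1,3);a=a[(a[:,2]>.047)&(a[:,2]<.065)];print(n,len(a),cv2.minEnclosingCircle(a[:,:2].astype(np.float32)))
for n,c in(('top',(280,240)),): 
    cv2.imwrite('pics/crop.png',cv2.resize(im[90:210,120:370,::-1],(800,384),interpolation=cv2.INTER_CUBIC))
E
```

```text
case top 212 med [0.5353558  0.16249494 0.05104663] mean [0.53522568 0.16261372 0.0511292 ] circ (0.5356512069702148, 0.16323092579841614) 0.02066163346171379
vial top 76 med [0.6570384  0.153557   0.05273401] mean [0.65725305 0.15302174 0.05276675] circ (0.6577470898628235, 0.153390035033226) 0.012097098864614964
ring 188 med [0.52599301 0.15974088 0.00603389] mean [0.53159831 0.16328265 0.00633041] circ (0.5351641774177551, 0.1660134494304657) 0.055764369666576385
tray rim 357 [ 0.54149963 -0.1982091   0.00966616] ((0.541023850440979, -0.19619545340538025), (0.12041938304901123, 0.15072523057460785), 81.24405670166016)
tray all 2771 [ 0.54170096 -0.19788579  0.00230592] ((0.4637235403060913, -0.16848592460155487), (0.14997370541095734, 0.3460162580013275), 69.5657730102539)
tall 819 [ 0.32778252 -0.03781505  1.13169179]
case 131 ((0.5342776775360107, 0.1605917066335678), 0.021425969898700714)
vial 53 ((0.7099511623382568, 0.197115957736969), 0.08438163250684738)
```

View pics/crop.png

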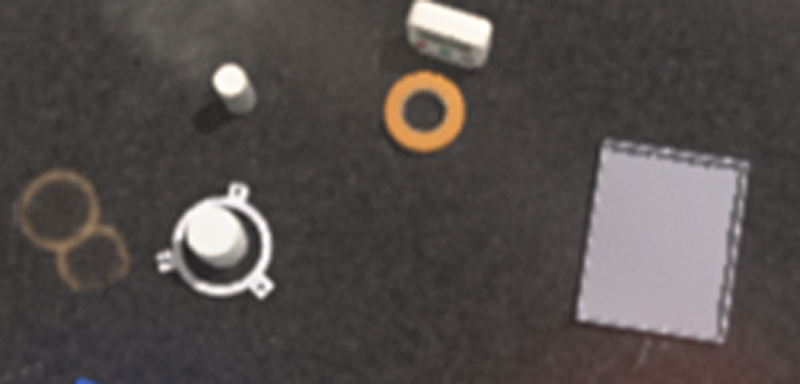

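The crop confirms the case is in the ring. A tall beige pillar stands near the gripper's start, so I'll measure it before moving.

```bash
python3 - <<'E'
from h import *
for n in('top','scene'):
    z=np.load(f'/tmp/{n}.npz');d=z['d'];P=pts(n,d);P=P[d>0]
    b=(P[:,0]>.1)&(P[:,0]<.7)&(P[:,1]<.75)&(P[:,1]>.2)
    for lo,hi in((.02,.06),(.06,.12),(.12,.2),(.2,.3),(.3,.4),(.4,.6)):
        q=P[b&(P[:,2]>lo)&(P[:,2]<hi)]
        if len(q)<5: continue
        H,_,_=np.histogram2d(q[:,0],q[:,1],bins=[np.arange(.1,.71,.05),np.arange(.2,.76,.05)])
        print(n,lo,hi,q.max(0).round(2),[(round(.1+.05*i,2),round(.2+.05*j,2),int(H[i,j])) for i,j in np.argwhere(H>4)])
E
```

```text
top 0.02 0.06 [0.7  0.62 0.06] [(np.float64(0.2), np.float64(0.5), 73), (np.float64(0.2), np.float64(0.55), 64), (np.float64(0.25), np.float64(0.5), 50), (np.float64(0.25), np.float64(0.55), 38), (np.float64(0.35), np.float64(0.45), 126), (np.float64(0.4), np.float64(0.45), 78), (np.float64(0.45), np.float64(0.5), 5), (np.float64(0.45), np.float64(0.6), 130), (np.float64(0.5), np.float64(0.35), 32), (np.float64(0.5), np.float64(0.4), 78), (np.float64(0.5), np.float64(0.5), 111), (np.float64(0.5), np.float64(0.6), 165), (np.float64(0.55), np.float64(0.35), 13), (np.float64(0.55), np.float64(0.4), 17), (np.float64(0.55), np.float64(0.5), 9), (np.float64(0.55), np.float64(0.6), 165), (np.float64(0.6), np.float64(0.35), 93), (np.float64(0.6), np.float64(0.4), 15), (np.float64(0.6), np.float64(0.6), 162), (np.float64(0.65), np.float64(0.35), 65), (np.float64(0.65), np.float64(0.6), 155)]
top 0.06 0.12 [0.7  0.62 0.12] [(np.float64(0.35), np.float64(0.45), 259), (np.float64(0.35), np.float64(0.5), 9), (np.float64(0.4), np.float64(0.45), 154), (np.float64(0.4), np.float64(0.5), 25), (np.flo
[... 4450 characters left out ...]
4(0.5), 290), (np.float64(0.25), np.float64(0.6), 17), (np.float64(0.3), np.float64(0.45), 92), (np.float64(0.3), np.float64(0.5), 83), (np.float64(0.3), np.float64(0.6), 144), (np.float64(0.35), np.float64(0.4), 22), (np.float64(0.35), np.float64(0.45), 742), (np.float64(0.4), np.float64(0.4), 11), (np.float64(0.4), np.float64(0.45), 374)]
scene 0.3 0.4 [0.43 0.53 0.31] [(np.float64(0.2), np.float64(0.5), 68), (np.float64(0.25), np.float64(0.45), 39), (np.float64(0.25), np.float64(0.5), 44), (np.float64(0.3), np.float64(0.45), 6), (np.float64(0.35), np.float64(0.4), 17), (np.float64(0.35), np.float64(0.45), 91), (np.float64(0.4), np.float64(0.4), 5), (np.float64(0.4), np.float64(0.45), 24)]
```

```bash
python3 -m jog '[[70,[0,-40,0],[0,0,0]],[70,[0,-80,0],[0,0,0]],[70,[0,-120,0],[0,0,0]],[70,[0,-160,0],[0,0,0]],[70,[0,-200,0],[0,0,0]],[70,[0,-240,0],[0,0,0]],[70,[0,-240,0],[0,0,0]],[70,[-28,-259,0],[0,0,0]],[70,[-56,-278,0],[0,0,0]],[70,[-85,-297,0],[0,0,0]],[70,[-114,-315,0],[0,0,0]],[70,[-114,-315,0],[0,0,0]]]' 15
```

```text
t: 1.1
position: [0.2524, 0.2467, 0.2285]
tool_rot: [0.001, 0.23, 0.973, -0.001]
contact_force: [-0.4, 0.5, -0.2]
finger_gap: 0.0666
grip_force: 0.0
```

```bash
python3 -m jog '[[70,[-37,6,0],[0,0,0]],[70,[-74,12,0],[0,0,0]],[70,[-111,18,0],[0,0,0]],[70,[-148,24,0],[0,0,0]],[70,[-185,29,0],[0,0,0]],[70,[-222,35,0],[0,0,0]],[70,[-258,41,0],[0,0,0]],[70,[-294,46,0],[0,0,0]],[70,[-294,46,30],[0,0,0]],[70,[-294,46,60],[0,0,0]],[70,[-294,46,60],[0,0,0]],[70,[-294,46,60],[0,0,0]]]'
python3 - <<'E'
from h import *
s=manip.observe();print(s['position'],s['tool_rot'])
q=s['tool_rot'];from scipy.spatial.transform import Rotation as R
print(R.from_quat(np.r_[q[1:],q[0]]).as_matrix().T@(np.array([.535,.162,.035])-s['position'])*1e3)
im,d=grab('scene');cv2.imwrite('pics/s1.png',cv2.resize(im[60:240,150:390,::-1],(800,600)))
E
```

```text
t: 2.1
position: [0.5327, 0.1621, 0.1662]
tool_rot: [-0.003, 0.226, 0.974, -0.001]
contact_force: [0.1, 0.4, -1.1]
finger_gap: 0.0665
grip_force: 0.0
[0.53268646 0.16214387 0.16617486] [-0.00260674  0.22627863  0.97405851 -0.00109921]
[ -2.74089663   1.32633835 131.16000378]
```

View pics/s1.png

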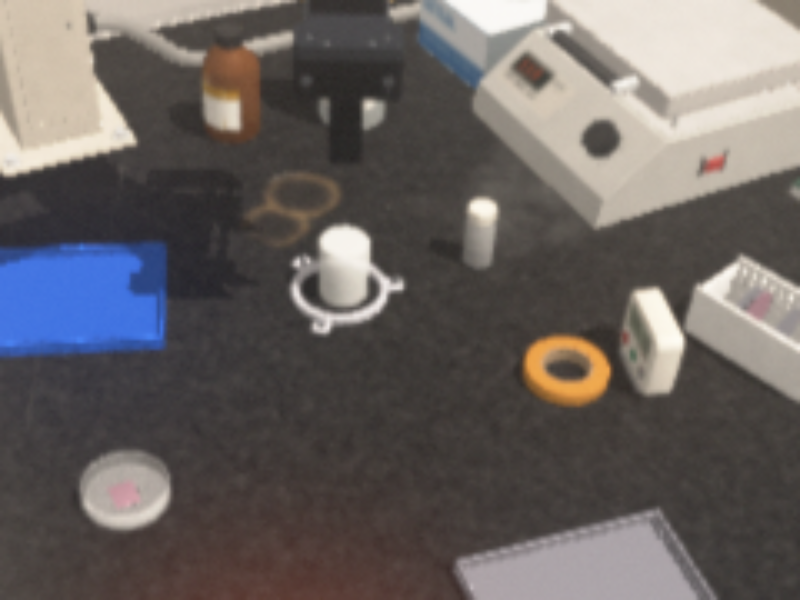

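The gripper hangs above the case at (345,265). The vial at (480,232) is clear of it. Now I descend and grip.

```bash
python3 -m jog '[[70,[-2,1,35],[0,0,0]],[70,[-2,1,70],[0,0,0]],[70,[-2,1,100],[0,0,0]],[70,[-2,1,120],[0,0,0]],[70,[-2,1,130],[0,0,0]],[70,[-2,1,130],[0,0,0]],[50,[-2,1,130],[0,0,0]],[30,[-2,1,130],[0,0,0]],[30,[-2,1,130],[0,0,0]],[30,[-2,1,130],[0,0,0]],[30,[-2,1,130],[0,0,0]],[30,[-2,1,130],[0,0,0]]]' 15
```

```text
t: 3.15
position: [0.5375, 0.1622, 0.0402]
tool_rot: [0.001, 0.226, 0.974, 0.001]
contact_force: [-1.3, -1.1, 5.3]
finger_gap: 0.0405
grip_force: 15.0
```

```bash
python3 -m jog '[[30,[0,0,-15],[0,0,0]],[30,[0,0,-40],[0,0,0]],[30,[0,0,-70],[0,0,0]],[30,[-16,-32,-80],[0,0,0]],[30,[-32,-64,-80],[0,0,0]],[30,[-48,-96,-80],[0,0,0]],[30,[-65,-128,-80],[0,0,0]],[30,[-81,-160,-80],[0,0,0]],[30,[-97,-192,-80],[0,0,0]],[30,[-113,-224,-80],[0,0,0]],[30,[-130,-257,-80],[0,0,0]],[30,[-146,-289,-80],[0,0,0]]]'
python3 -m jog '[[30,[-10,-20,0],[0,0,0]],[30,[-16,-32,0],[0,0,0]],[30,[-16,-32,0],[0,0,0]],[30,[-16,-32,0],[0,0,0]],[30,[-16,-32,0],[0,0,0]],[30,[-16,-32,0],[0,0,0]]]'
python3 - <<'E'
from h import *
im,d=grab('scene');cv2.imwrite('pics/s2.png',cv2.resize(im[150:330,210:450,::-1],(800,600)))
E
```

```text
t: 4.15
position: [0.5396, -0.1637, 0.1186]
tool_rot: [0.0, 0.227, 0.974, -0.0]
contact_force: [0.8, 1.2, -0.2]
finger_gap: 0.0411
grip_force: 15.0
t: 4.65
position: [0.5403, -0.196, 0.1185]
tool_rot: [-0.0, 0.226, 0.974, 0.0]
contact_force: [-0.6, -0.0, -0.4]
finger_gap: 0.041
grip_force: 15.0
```

View pics/s2.png

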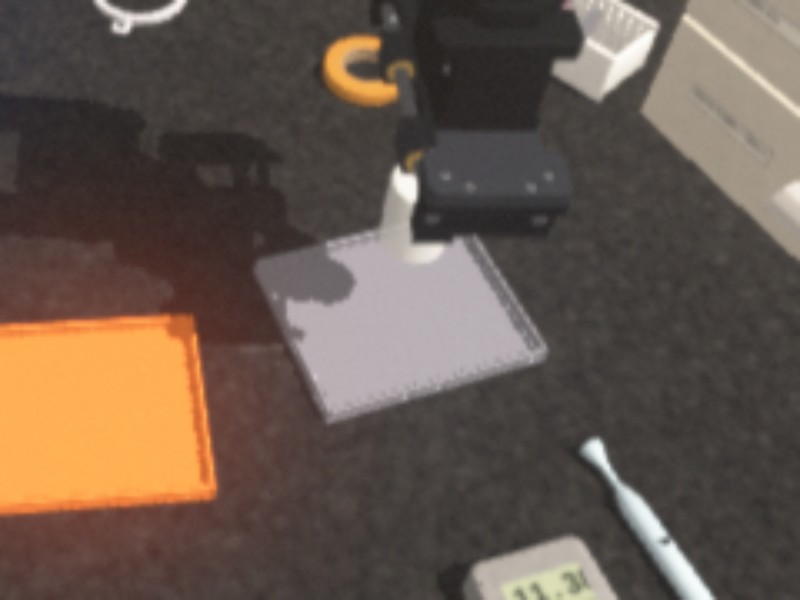

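The case at (412,215) is held upright above the tray and the ring is empty. Now I lower it.

```bash
python3 -m jog '[[30,[0,0,30],[0,0,0]],[30,[0,0,55],[0,0,0]],[30,[0,0,68],[0,0,0]],[30,[0,0,72],[0,0,0]],[30,[0,0,74],[0,0,0]],[30,[0,0,75],[0,0,0]],[30,[0,0,76],[0,0,0]],[30,[0,0,76],[0,0,0]],[30,[0,0,76],[0,0,0]]]'
```

```text
t: 5.45
position: [0.541, -0.198, 0.0439]
tool_rot: [0.001, 0.226, 0.974, -0.0]
contact_force: [-0.8, -0.4, -0.7]
finger_gap: 0.0412
grip_force: 15.0
```

```bash
python3 -m jog '[[30,[0,0,0.5],[0,0,0]],[30,[0,0,1],[0,0,0]],[30,[0,0,1],[0,0,0]],[46,[0,0,1],[0,0,0]],[50,[0,0,1],[0,0,0]],[60,[0,0,1],[0,0,0]],[70,[0,0,1],[0,0,0]],[70,[0,0,1],[0,0,0]],[70,[0,0,-25],[0,0,0]],[70,[0,0,-60],[0,0,0]],[70,[0,0,-100],[0,0,0]],[70,[0,0,-100],[0,0,0]]]'
python3 -m jog '[[70,[25,30,0],[0,0,0]],[70,[50,60,0],[0,0,0]],[70,[75,90,0],[0,0,0]],[70,[100,120,0],[0,0,0]],[70,[125,120,0],[0,0,0]],[70,[150,120,0],[0,0,0]],[70,[180,120,0],[0,0,0]],[70,[180,120,0],[0,0,0]],[70,[180,120,0],[0,0,0]]]'
python3 - <<'E'
from h import *
im,d=grab('top');P=pts('top',d);cv2.imwrite('pics/t3.png',cv2.resize(im[...,::-1],(800,600)))
for n,c in dict(case=(.541,-.198),vial=(.657,.153)).items():
    q=P[(d>0)&(np.hypot(P[...,0]-c[0],P[...,1]-c[1])<.04)&(P[...,2]>.045)&(P[...,2]<.065)]
    print(n,len(q),np.median(q,0),cv2.minEnclosingCircle(q[:,:2].astype(np.float32)))
E
```

```text
t: 6.45
position: [0.5449, -0.1997, 0.1518]
tool_rot: [0.007, 0.226, 0.974, -0.002]
contact_force: [2.3, -1.0, 1.1]
finger_gap: 0.0665
grip_force: 0.0
t: 7.2
position: [0.431, -0.01, 0.1425]
tool_rot: [0.001, 0.226, 0.974, -0.0]
contact_force: [-0.0, -0.7, 0.3]
finger_gap: 0.0665
grip_force: 0.0
case 215 [ 0.53895167 -0.19582122  0.05447117] ((0.539286732673645, -0.19659307599067688), 0.020778264850378036)
vial 79 [0.65715298 0.15354371 0.05320638] ((0.6579316854476929, 0.1541706621646881), 0.013204694725573063)
```

View pics/t3.png

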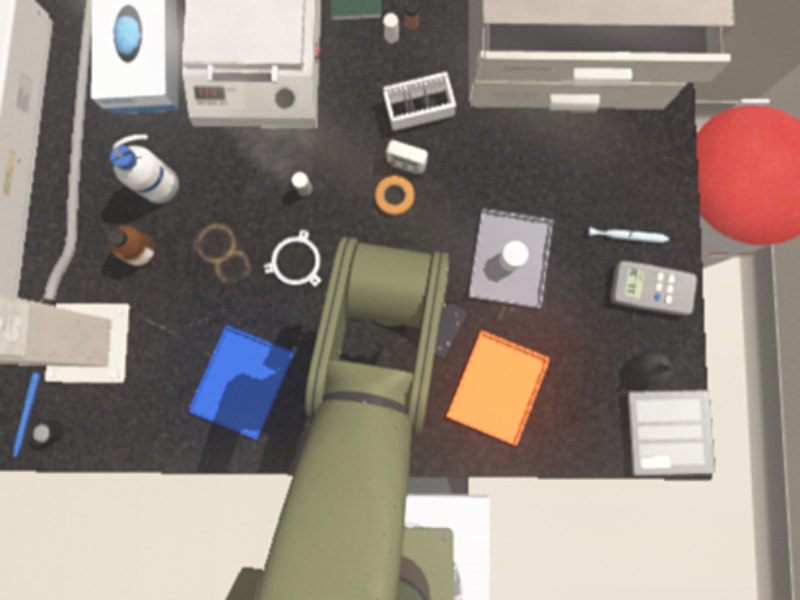

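The case stands upright in the tray at (514,256), the ring at (296,260) is empty, and the vial at (301,184) hasn't moved.

```bash
python3 -c "
from rig import manip
print(manip.sign_off())"
```

```text
the job is handed in; nothing more can be done
None
```

The lens case was the one in the ring; it now stands upright near the middle of the grey tray, the ring is empty, the vial is where it was, and the job is handed in (no verdict was returned).

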